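Snap the sample box lid shut

ROBOT

A 7-joint arm with a two-finger parallel gripper is mounted at the origin on the work surface. World frame = base frame: x ahead of the robot, y to its left, z up, the work surface at z = 0. Lengths are in m, angles in rad, forces in N, time in s.
With the tool pointing down it reaches from about 0.4 to 0.925 m from the base axis. Payload 5.6 kg.
Tool frame: the origin (TCP) lies midway between the tips of the shut fingers; the grasp point (between the pads) lies 19 mm behind it (r.grip_depth is the z of the grasp point in the tool frame, in m); z points along the fingers, y is the line along which they close (so a half turn about z gives the same grasp; the last joint's range is limited). The gripper opens to 85 mm and grips with 20 to 120 N. Pads are 22 mm wide; open, the fingers measure 114 mm over their backs; the gripper's body (76 mm by 85 mm) begins 54 mm behind the grasp point. The pads swing forward as they close: fully open they stand 13 mm farther back than shut.
Start: joints at [1.194, 0.468, -0.012, 1.603, 0.006, 1.071, -0.056], TCP at [0.213, -0.614, 0.231] pointing down, gripper open.
Joint ranges: [-2.53, 2.53], [-0.31, 2.02], [-1.57, 1.55], [0.28, 2.44], [-1.29, 4.43], [0.15, 1.84], [-2.92, 2.92]. Speed limits (rad/s): [2.57, 2.57, 3.14, 3.14, 3.14, 3.14, 3.14].

INTERFACE

Orientations are given as a 3x3 rotation matrix whose columns are the frame's x, y, z axes.
In Python, from cell import r gives the robot as it stands.
- The arm moves only by the shell command python3 -m crank 'ROWS' [OPENING]. ROWS is JSON, a list of rows, each a list of 4 numbers: the shift along the tool's x, y, z in m, then the turn about the tool's z in degrees. In form: [[tx, ty, tz, roll], ...]. A call has exactly 10 rows; each row is the pose to reach, as a shift and turn from the pose commanded when the call began, along the tool's axes at that moment; what a row does not reach only later rows make up. A row lasts 1/10 s, in which the tool goes at most 50 mm and 8.59 degrees, less where a joint would pass 70% of its speed; a pose out of reach is approached as far as the arm can. A call with a gripper value outside its range is refused whole. OPENING is the closure in counts, from 0 (fully open) to 255 (shut), set as the call begins (- or left out, the last holds). The fingers move at their own pace and stop on an object; the grip force is fixed at half the most. Time passes only in rows, so rows that repeat a pose let the fingers close, or fill a call up. It gives the time, the measured TCP pose, the force, the opening and the grip force at its end, in the units of the state.
- r.state(): the state, without advancing time (a new reading comes with each control period).
- r.capture(name): name is "scene" or "side" or "wrist"; returns the picture (384x512x3 uint8, blue, green, red); there is no depth.
- r.calibration(name): a dict with "mtx" (3x3 intrinsics, pixels), "R" (3x3) and "t" (3): a world point X has camera coordinates R X + t; the wrist camera has in their place "T_tool_cam" (4x4, takes a point from camera to tool coordinates, whose origin is the TCP and whose axes are the flange's). Camera axes: x right, y down, z forward; pixel columns grow to the right and rows downward; lengths in m; the calibration is good to about 2 mm. A picture is of the moment at which its call begins: read the wrist's pose just before it. calibration takes no time and is no camera call.
- r.job_done(): hands the job in; it is judged then, once.
The state is a dict: "time_s": time; "q": joint angles; "joint_vel": joint speeds; "tau": joint torques, N m; "position": TCP position; "orientation": TCP orientation; "wrist_force": force on the tool from outside, world axes, zero at the start; "wrist_torque": the same for the moment, N m; "width": finger opening in m; "grip_force": force on a finger pad.
Only numpy, scipy, OpenCV 4.12 (cv2) and the standard library are available. Lean on these libraries where they do the work, as an engineer would, in place of code of your own. Each camera call takes 0.05 s, during which the arm holds its last target. There are 200 camera calls.

TASK

The lid of the larger sample box is only resting on: all four sections of its rim still stand proud. Press down around the rim with the fingertips, section by section, until every one has snapped fully home, then move clear. Only press, without crushing it: leave the box standing where it is, do not grip or lift it, and leave the other things on the bench alone.

Things in the scene. Friction and masses are not known exactly. Their poses are not given: they have to be found in the camera images.
- sample_box: larger, loose box, grey with white lid, 130 x 180 x 70 mm (x, y, z) when shut, about 0.9 kg. Origin: centre of underside; y along its long side, z up. Lid: sunk central panel (88 x 138 mm, top at 62 mm), four fixed 22 mm corner squares (top at 68.5 mm), and between them four separate rim sections, one per side: top at 78 mm while open, 70 mm when snapped shut.
- rim_front_top (a point): centre of the top face of the long rim section on the box's -x side (132 x 20 mm, flat top, white plastic); it moves with the section and lies at (-55, 0) mm in the box's x, y.
- rim_front (a joint): how far that section is pressed down, m: 0 = standing open, 0.008 = snapped shut against its stop. Pressed anywhere near its middle it resists with up to about 8 N, gives way after 2 to 4 mm and then snaps down by itself and stays; let go before that and it springs back up.
- rim_back_top (a point): centre of the top face of the long rim section on the box's +x side (132 x 20 mm, flat top, white plastic); it moves with the section and lies at (+55, 0) mm in the box's x, y.
- rim_back (a joint): how far that section is pressed down, m: 0 = standing open, 0.008 = snapped shut against its stop. Pressed anywhere near its middle it resists with up to about 8 N, gives way after 2 to 4 mm and then snaps down by itself and stays; let go before that and it springs back up.
- rim_left_top (a point): centre of the top face of the short rim section on the box's +y side (82 x 20 mm, flat top, white plastic); it moves with the section and lies at (0, +80) mm in the box's x, y.
- rim_left (a joint): how far that section is pressed down, m: 0 = standing open, 0.008 = snapped shut against its stop. Pressed anywhere near its middle it resists with up to about 8 N, gives way after 2 to 4 mm and then snaps down by itself and stays; let go before that and it springs back up.
- rim_right_top (a point): centre of the top face of the short rim section on the box's -y side (82 x 20 mm, flat top, white plastic); it moves with the section and lies at (0, -80) mm in the box's x, y.
- rim_right (a joint): how far that section is pressed down, m: 0 = standing open, 0.008 = snapped shut against its stop. Pressed anywhere near its middle it resists with up to about 8 N, gives way after 2 to 4 mm and then snaps down by itself and stays; let go before that and it springs back up.
- small_box: a smaller box of the same plastic, already closed, 90 x 120 x 57 mm; bystander. Origin: centre of underside
- jar: closed glass jar, 72 mm across, 100 mm high; bystander. Origin: centre of underside
- vial_a: small amber vial, 24 mm across, 50 mm high; bystander. Origin: centre of underside
- vial_b: a second vial like it; bystander. Origin: centre of underside
- dish: flat glass dish with lid, 92 mm across, 15 mm high; bystander. Origin: centre of underside
- spatula: steel spatula 150 mm long lying flat along its own x; bystander. Origin: middle of its underside
- wash_bottle: white plastic bottle, 68 mm across, 160 mm high; bystander. Origin: centre of underside
Things that resemble listed ones, but are neither listed nor needed, are in the scene too. Leave any green or orange look-alike of the sample_box alone.

How it is judged:
By the outcome, as a careful person would: the job done as asked, in the order asked, and still so for the second after the job is handed in, with the robot touching nothing.
It also fails if it takes over 51 s, if anything falls off the work surface, if the arm or the gripper's body presses on something with over 40 N, if the wrist force passes 120 N, or if a joint passes its speed limit or range.

## Working session

There is one attempt and no reset: what is moved stays moved. The work goes in short steps, Python scripts to look and compute and a shell command to move; the robot and the scene stay as the last step left them, time stands still between calls to the robot, and variables do not carry over. Pictures are saved under pics/ and viewed, at most 10 in all, crops included, and the job is handed in when it is done.

```bash
mkdir -p pics; ls
python3 - <<'E'
from cell import r
import cv2,numpy as np
np.set_printoptions(precision=4,suppress=True)
s=r.state();print(s['time_s'],s['position'],s['orientation'],s['width'],s['wrist_force'])
for n in("scene","side"):
    cv2.imwrite(f"pics/{n}0.png",r.capture(n));c=r.calibration(n);print(n,c['mtx'],c['R'],c['t'])
print(r.calibration("wrist"))
E
```

```text
pics
0.0 [ 0.2127 -0.6136  0.2303] [[ 0.9448  0.3276 -0.0007]
 [ 0.3276 -0.9448  0.0017]
 [-0.0001 -0.0018 -1.    ]] 0.08524116132329895 [0.6179 0.2618 0.3986]
scene [[399.4213   0.     253.8549]
 [  0.     399.4213 191.6009]
 [  0.       0.       1.    ]] [[ 0.5492  0.8356  0.0137]
 [ 0.4677 -0.2937 -0.8336]
 [-0.6925  0.4643 -0.5521]] [-0.3992 -0.1514  1.49  ]
side [[364.5784   0.     252.8191]
 [  0.     364.5784 194.4288]
 [  0.       0.       1.    ]] [[-0.9967 -0.0793 -0.0183]
 [-0.0429  0.7033 -0.7096]
 [ 0.0691 -0.7065 -0.7044]] [ 0.5398 -0.0131  1.0292]
{'mtx': array([[267.1307,   0.    , 259.1239],
       [  0.    , 267.1307, 193.3289],
       [  0.    ,   0.    ,   1.    ]]), 'T_tool_cam': array([[-0.0008, -0.9473, -0.3204,  0.081 ],
       [ 1.    , -0.001 ,  0.0007,  0.0006],
       [-0.001 , -0.3204,  0.9473, -0.1429],
       [ 0.    ,  0.    ,  0.    ,  1.    ]])}
```

View pics/scene0.png

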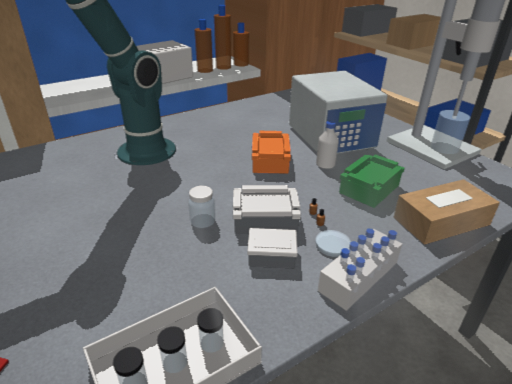

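View pics/side0.png

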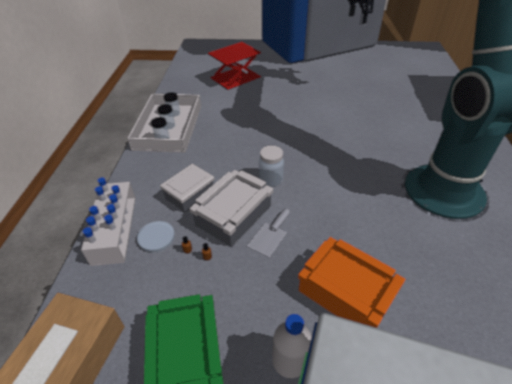

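The scene view shows the larger white-lidded box at about (266,205), between the jar (202,207) and the vials (316,212), with the small box at (273,243). The side view shows it at about (232,203), with the spatula next to it at (270,232). Next I'll zoom in.

Run:
```python
import cv2,numpy as np
a=cv2.imread("pics/scene0.png")[175:245,220:310];b=cv2.imread("pics/side0.png")[160:250,180:285]
a=cv2.resize(a,None,fx=4.4,fy=4.4,interpolation=cv2.INTER_CUBIC);b=cv2.resize(b,None,fx=3.8,fy=3.8,interpolation=cv2.INTER_CUBIC)
o=np.zeros((max(a.shape[0],b.shape[0]),a.shape[1]+b.shape[1],3),np.uint8);o[:a.shape[0],:a.shape[1]]=a;o[:b.shape[0],a.shape[1]:]=b
print(o.shape,a.shape);cv2.imwrite("pics/z.png",o)
```

```text
(342, 795, 3) (308, 396, 3)
```

View pics/z.png

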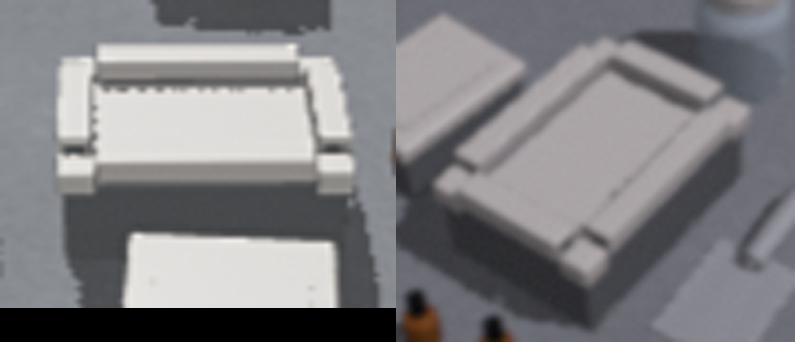

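```bash
cat > h.py <<'E'
from cell import r
import numpy as np,cv2
np.set_printoptions(precision=4,suppress=True)
def ray(n,px,z,s=None):
    c=r.calibration(n);K=c['mtx']
    if n=="wrist":
        T=np.eye(4);T[:3,:3]=s['orientation'];T[:3,3]=s['position'];T=T@c['T_tool_cam'];R=T[:3,:3];o=T[:3,3]
    else: R=c['R'].T;o=-R@c['t']
    d=R@np.linalg.solve(K,[px[0],px[1],1.]);return o+d*(z-o[2])/d[2]
E
python3 - <<'E'
from h import *
for p in[(58,180),(352,180)]:print('scene',ray("scene",(p[0]/4.4+220-.4,p[1]/4.4+175-.4),.0685))
for p in[(438,188),(585,272),(747,115)]:print('side',ray("side",((p[0]-396)/3.8+180-.4,p[1]/3.8+160-.4),.0685))
E
```

```text
scene [0.5931 0.0204 0.0685]
scene [0.6873 0.1695 0.0685]
side [0.68   0.1807 0.0685]
side [0.5757 0.2445 0.0685]
side [0.4826 0.1005 0.0685]
```

```bash
python3 -m crank '[[0.01,-0.01,-0.003,0],[0.04,-0.04,-0.01,0],[0.073,-0.072,-0.02,0],[0.106,-0.104,-0.03,0],[0.139,-0.136,-0.03,0],[0.172,-0.168,-0.03,0],[0.205,-0.2,-0.03,0],[0.238,-0.232,-0.03,0],[0.271,-0.264,-0.03,0],[0.3,-0.293,-0.03,0]]' 255; python3 -c "
from h import *;s=r.state();print(s['q'],s['position'],s['orientation'],s['time_s'])"
```

```text
time_s: 1.1
position: [0.4009, -0.2358, 0.2615]
orientation: [[0.944, 0.329, 0.0], [0.329, -0.944, -0.0], [0.0, 0.0, -1.0]]
wrist_force: [0.6, -1.4, -0.3]
width: -0.0003
grip_force: 0.0
[ 0.6977  0.1349 -0.2583  1.9909  0.0405  1.0203 -0.8147] [ 0.4009 -0.2358  0.2615] [[ 0.9442  0.3293  0.0002]
 [ 0.3293 -0.9442 -0.0003]
 [ 0.0001  0.0003 -1.    ]] 1.1
```

```bash
python3 -m crank '[[0.03,-0.03,0,-3.8],[0.063,-0.062,0,-7.6],[0.096,-0.094,0,-11.4],[0.129,-0.126,0,-15.2],[0.162,-0.158,0,-19],[0.195,-0.19,0,-22.8],[0.228,-0.222,0,-26.6],[0.261,-0.254,0,-30.4],[0.285,-0.28,0,-34.2],[0.297,-0.293,0,-38]]'
python3 - <<'E'
from h import *
for i in range(4): r.capture("wrist")
s=r.state();im=r.capture("wrist");cv2.imwrite("pics/w1.png",im)
import pickle;pickle.dump(s,open("s1.pkl","wb"));print(s['q'],s['position'],s['orientation'],s['time_s'])
E
```

```text
time_s: 2.1
position: [0.5844, 0.14, 0.2613]
orientation: [[0.536, 0.844, -0.0], [0.844, -0.536, 0.002], [0.001, -0.001, -1.0]]
wrist_force: [0.5, -0.3, -0.2]
width: 0.0003
grip_force: 0.0
[ 0.1402  0.4208 -0.557   1.671   0.2427  1.1206 -1.0584] [0.5841 0.1351 0.261 ] [[ 0.543   0.8397 -0.001 ]
 [ 0.8397 -0.543  -0.0009]
 [-0.0013 -0.0004 -1.    ]] 2.3
```

View pics/w1.png

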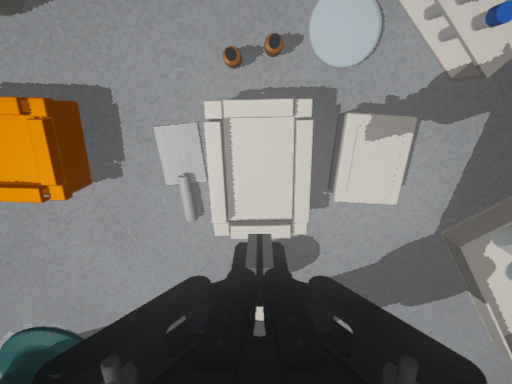

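The wrist view shows the box at u 205–312, v 99–240, nearly aligned with the tool. The spatula is to its left (185,170) and the small box to its right (375,160). Next I'll get the pose from the lid outline.

Run:
```python
from h import *
import pickle;s=pickle.load(open("s1.pkl","rb"))
im=cv2.imread("pics/w1.png")
P=[ray("wrist",p,.0685,s)[:2] for p in [(204.5,100),(312,98.5),(308,235.5),(214,236.5)]]
P=np.array(P);print(P,[np.linalg.norm(P[i]-P[i-1]) for i in range(4)],P.mean(0))
z=cv2.resize(im[85:250,190:325],None,fx=3.6,fy=3.6,interpolation=cv2.INTER_CUBIC);print(z.shape);cv2.imwrite("pics/z1.png",z)
```

```text
[[0.5751 0.2409]
 [0.6828 0.1731]
 [0.5895 0.0181]
 [0.478  0.0884]] [np.float64(0.1807748068305548), np.float64(0.12726840813562687), np.float64(0.18095905176729582), np.float64(0.1317711845618445)] [0.5814 0.1301]
(594, 486, 3)
```

View pics/z1.png

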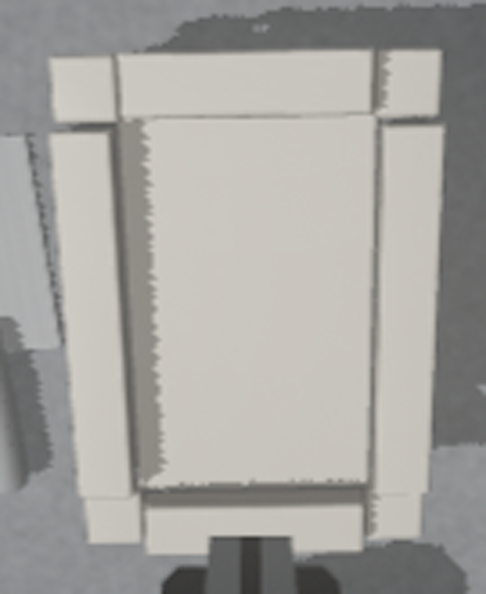

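Box centre is about (0.581, 0.130), and it's aligned with the tool to within 1°. In tool axes the centre is at (-0.006, 0). I'll press the far short section first.

```bash
python3 -m crank '[[0.03,0,0.02,0],[0.06,0,0.06,0],[0.074,0,0.105,0],[0.074,0,0.145,0],[0.074,0,0.165,0],[0.074,0,0.175,0],[0.074,0,0.18,0],[0.074,0,0.185,0],[0.074,0,0.19,0],[0.074,0,0.19,0]]'
```

```text
time_s: 3.35
position: [0.6256, 0.197, 0.0719]
orientation: [[0.543, 0.84, 0.001], [0.84, -0.543, 0.0], [0.001, 0.001, -1.0]]
wrist_force: [0.3, -0.7, 0.4]
width: -0.0002
grip_force: 0.0
```

```bash
python3 -m crank '[[0,0,0.001,0],[0,0,0.001,0],[0,0,0.002,0],[0,0,0.002,0],[0,0,0.003,0],[0,0,0.003,0],[0,0,0.004,0],[0,0,0.004,0],[0,0,0.004,0],[0,0,0.004,0]]'
```

```text
time_s: 4.35
position: [0.6256, 0.1974, 0.0699]
orientation: [[0.543, 0.84, 0.001], [0.84, -0.543, -0.001], [0.0, 0.001, -1.0]]
wrist_force: [-4.6, -2.1, 15.8]
width: 0.0001
grip_force: 8.1
```

The first section is home: contact at 70 mm with 16 N. Next, a long section.

```bash
python3 -m crank '[[0,0,-0.02,0],[0,0,-0.04,0],[-0.025,0.015,-0.04,0],[-0.055,0.037,-0.04,0],[-0.08,0.055,-0.04,0],[-0.08,0.055,-0.035,0],[-0.08,0.055,-0.025,0],[-0.08,0.055,-0.018,0],[-0.08,0.055,-0.013,0],[-0.08,0.055,-0.01,0]]'
python3 -m crank '[[0,0,0.002,0],[0,0,0.004,0],[0,0,0.005,0],[0,0,0.006,0],[0,0,0.007,0],[0,0,0.008,0],[0,0,0.009,0],[0,0,0.009,0],[0,0,0.0095,0],[0,0,0.0095,0]]'
```

```text
time_s: 5.35
position: [0.6272, 0.1019, 0.0769]
orientation: [[0.541, 0.841, -0.002], [0.841, -0.541, 0.0], [-0.0, -0.002, -1.0]]
wrist_force: [-3.0, 0.3, 5.6]
width: -0.0
grip_force: 3.1
time_s: 6.35
position: [0.6282, 0.1001, 0.07]
orientation: [[0.543, 0.84, 0.001], [0.84, -0.543, -0.001], [-0.001, 0.001, -1.0]]
wrist_force: [-5.2, -1.9, 14.4]
width: -0.0002
grip_force: 7.3
```

```bash
python3 -m crank '[[0,0,-0.02,0],[0,0,-0.035,0],[0,-0.03,-0.035,0],[0,-0.065,-0.035,0],[0,-0.095,-0.035,0],[0,-0.11,-0.035,0],[0,-0.11,-0.03,0],[0,-0.11,-0.02,0],[0,-0.11,-0.013,0],[0,-0.11,-0.01,0]]'
python3 -m crank '[[0,0,0.002,0],[0,0,0.004,0],[0,0,0.005,0],[0,0,0.006,0],[0,0,0.007,0],[0,0,0.008,0],[0,0,0.009,0],[0,0,0.01,0],[0,0,0.01,0],[0,0,0.01,0]]'
python3 -m crank '[[0,0,-0.02,0],[0,0,-0.04,0],[-0.02,0.015,-0.04,0],[-0.055,0.038,-0.04,0],[-0.08,0.055,-0.04,0],[-0.08,0.055,-0.035,0],[-0.08,0.055,-0.025,0],[-0.08,0.055,-0.018,0],[-0.08,0.055,-0.013,0],[-0.08,0.055,-0.01,0]]'
python3 -m crank '[[0,0,0.002,0],[0,0,0.004,0],[0,0,0.005,0],[0,0,0.006,0],[0,0,0.007,0],[0,0,0.008,0],[0,0,0.009,0],[0,0,0.01,0],[0,0,0.01,0],[0,0,0.01,0]]'
```

```text
time_s: 7.35
position: [0.5364, 0.1584, 0.0767]
orientation: [[0.545, 0.839, -0.001], [0.839, -0.545, -0.001], [-0.002, -0.0, -1.0]]
wrist_force: [-0.9, -2.9, 5.9]
width: -0.0
grip_force: 3.0
time_s: 8.35
position: [0.5356, 0.1601, 0.0699]
orientation: [[0.543, 0.84, 0.001], [0.84, -0.543, -0.001], [-0.001, 0.001, -1.0]]
wrist_force: [-5.6, -2.3, 18.1]
width: -0.0
grip_force: 9.0
time_s: 9.35
position: [0.5377, 0.0643, 0.0772]
orientation: [[0.541, 0.841, -0.002], [0.841, -0.541, 0.0], [-0.001, -0.001, -1.0]]
wrist_force: [-3.1, 0.1, 6.9]
width: -0.0
grip_force: 3.7
time_s: 10.35
position: [0.5385, 0.0628, 0.0699]
orientation: [[0.543, 0.84, 0.001], [0.84, -0.543, -0.002], [-0.001, 0.001, -1.0]]
wrist_force: [-6.1, -1.8, 19.3]
width: 0.0006
grip_force: 9.6
```

All four sections gave way and stopped at 70 mm. Now I'll lift clear, pull back and check.

```bash
python3 -m crank '[[0,0,-0.02,0],[0,0,-0.05,0],[0,0,-0.09,0],[0,0,-0.13,0],[0,0,-0.17,0],[-0.01,0,-0.2,0],[-0.03,0,-0.22,0],[-0.05,0,-0.22,0],[-0.06,0,-0.22,0],[-0.06,0,-0.22,0]]'
python3 - <<'E'
from h import *
for i in range(3): r.capture("wrist")
W=r.capture("wrist");a=r.capture("scene")[160:260,180:330];b=r.capture("side")[140:260,160:300]
f=lambda x,w,h:cv2.resize(x,(w,h),interpolation=cv2.INTER_CUBIC)
o=np.hstack([W[:300,150:400],np.zeros((300,0,3),np.uint8),np.vstack([f(a,270,180),np.zeros((120,270,3),np.uint8)]),f(b,280,240+60)])
o=np.vstack([o,np.zeros((1,o.shape[1],3),np.uint8)]);cv2.imwrite("pics/f.png",o)
E
```

```text
time_s: 11.35
position: [0.5051, 0.0111, 0.2875]
orientation: [[0.545, 0.838, -0.001], [0.838, -0.545, -0.001], [-0.001, -0.0, -1.0]]
wrist_force: [0.1, -0.5, 0.2]
width: 0.0
grip_force: 0.0
```

View pics/f.png

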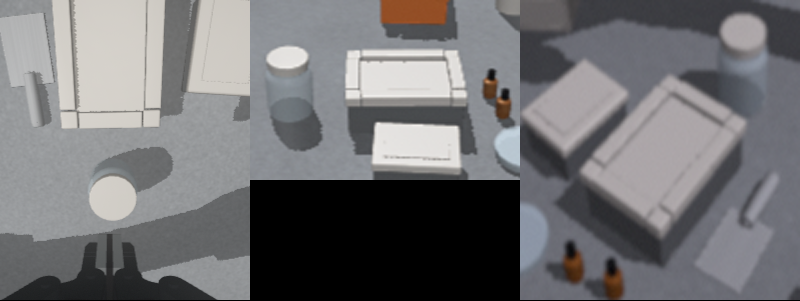

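All three views show the four rim sections level with the corner squares. The box hasn't moved, the bystanders are undisturbed and the arm is clear.

```bash
python3 -c "
from cell import r
print(r.job_done())"
```

```text
the job is handed in; nothing more can be done
None
```

All four rim sections of the sample box are snapped home at 70 mm (end-of-press readings up to about 19 N vertical), the box and its neighbours look unmoved, the arm is clear, and I handed the job in at about 12 s.

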